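# Shut one dish drawer and draw out the other by its lip

### The job

The orange drawer of the dish keepers was left partly open: push it fully home. Then hook a fingertip behind the lip of the blue drawer and draw it out to its stop, so that its dish lies in the open, still in its well. Only touch, push and pull: do not pinch a drawer front between the fingers, do not lift the dish, and leave everything else where it stands.

Things in the scene. Friction and masses are not known exactly. Their poses are not given: they have to be found in the camera images.
- blue_keeper: dish keeper with the blue drawer: low grey housing fixed to the worktop. Origin on the worktop under the housing; its -x axis is the way the drawer comes out, roughly towards the robot. The roofed part runs from x = -0.052 to 0.055, is 128 mm wide and 56 mm tall; in front of it (more negative x) the bed and drawer are open above.
- blue_drawer (a joint): opening of the blue drawer in m: 0 = fully home, 0.085 = drawn out to its stop. It starts shut (0). The drawer slides stiffly (about 2 N) with light damping and stays where it is left; it cannot lift off its rail.
- blue_lip: the blue upstanding lip, a wall along the front of the blue drawer, 6 mm thick (x) and 104 mm wide (y), moving with the drawer; axes parallel to the keeper's. Origin at the middle of its lower edge, 12 mm above the worktop; its top is 32 mm above the origin.
- blue_pocket (a point): middle of the floor of the blue drawer's empty finger pocket between the lip and the dish well, 16 mm above the worktop, moving with the drawer. The pocket reaches 28 mm each way along x (to the lip's back face and to the low wall of the well), is 96 mm wide inside, and 28 mm deep from the lip's top. With the drawer shut the roof's front edge is 25 mm behind this point.
- blue_face: the blue front plate on the outside of the blue lip, 4 mm thick, 108 mm wide, 34 mm tall, moving with the drawer. Origin at the middle of its lower edge, 10 mm above the worktop; its outer surface is at x = -0.002 (a card holder on it stands 1 mm prouder).
- orange_keeper: dish keeper with the orange drawer: low grey housing fixed to the worktop. Origin on the worktop under the housing; its -x axis is the way the drawer comes out, roughly towards the robot. The roofed part runs from x = -0.052 to 0.055, is 128 mm wide and 56 mm tall; in front of it (more negative x) the bed and drawer are open above.
- orange_drawer (a joint): opening of the orange drawer in m: 0 = fully home, 0.085 = drawn out to its stop. It starts partly open (about 0.04 to 0.075). The drawer slides stiffly (about 2 N) with light damping and stays where it is left; it cannot lift off its rail.
- orange_lip: the orange upstanding lip, a wall along the front of the orange drawer, 6 mm thick (x) and 104 mm wide (y), moving with the drawer; axes parallel to the keeper's. Origin at the middle of its lower edge, 12 mm above the worktop; its top is 32 mm above the origin.
- orange_pocket (a point): middle of the floor of the orange drawer's empty finger pocket between the lip and the dish well, 16 mm above the worktop, moving with the drawer. The pocket reaches 28 mm each way along x (to the lip's back face and to the low wall of the well), is 96 mm wide inside, and 28 mm deep from the lip's top. With the drawer shut the roof's front edge is 25 mm behind this point.
- orange_face: the orange front plate on the outside of the orange lip, 4 mm thick, 108 mm wide, 34 mm tall, moving with the drawer. Origin at the middle of its lower edge, 10 mm above the worktop; its outer surface is at x = -0.002 (a card holder on it stands 1 mm prouder).
- blue_dish: round lidded culture dish with beige agar, 89 mm across, 15 mm tall, lying loose in the well of the blue drawer. Origin at the centre of its underside.
- blue_seat (a point): centre of the floor of the blue drawer's dish well, 16 mm above the worktop, moving with the drawer. (The pink dish in the orange drawer is fixed in it.)
- beaker: bystander, loose: empty glass beaker, 65 mm across, 85 mm tall; origin under its centre
- tape_roll: bystander, loose: roll of beige tape lying flat, 93 mm across, 18 mm tall; origin under its centre
- amber_vial: bystander, loose: amber vial with black cap, 27 mm across, 57 mm tall; origin under its centre
- yellow_vial: bystander, loose: small vial with green cap and yellow band, 24 mm across, 52 mm tall; origin under its centre
- bench_timer: bystander, loose: white bench timer, 27x66x64 mm; origin under its centre
- carton: bystander, loose: white and green carton, 62x91x50 mm; origin under its centre
- squeeze_bottle: bystander, loose: white squeeze bottle with a spout, 66x104 mm, 189 mm tall; origin under its centre

How it is judged:
On the way, in this order (a step that is already met when the one before it is completed fails the run):
1. the orange drawer is pushed home (open by less than 4 mm) while the blue one is still shut (value of joint orange_drawer below 0.004 m and value of joint blue_drawer below 0.015 m), for 0.2 s.
2. a finger bears on the blue drawer's lip while the blue drawer is on its way out (25 mm or more) (value of joint blue_drawer above 0.025 m and contact force between blue_lip and the fingers above 0.5 N), for 0.1 s.
At the end, for the whole second after the job is handed in: The orange drawer is home (within 4 mm), the blue drawer is out to within 6 mm of its 85 mm stop and at rest, the blue drawer's dish lies flat in its well (within 10 mm of its centre), and no bystander is more than 30 mm from where it stood (value of joint orange_drawer below 0.004 m and value of joint blue_drawer above 0.079 m and velocity of joint blue_drawer below 0.01 m/s and horizontal distance between blue_dish and blue_seat below 0.01 m and z of blue_dish in the frame of blue_seat below 0.006 m and angle between blue_dish's own z axis and vertical below 0.1 rad and linear speed of blue_dish below 0.02 m/s and distance of each of beaker, tape_roll, amber_vial, yellow_vial, bench_timer, carton, squeeze_bottle from where it was at the start of the episode below 0.03 m); the robot touches nothing.
It fails at once if the blue drawer is opened (over 20 mm) before the orange one is home (within 10 mm) (value of joint blue_drawer above 0.02 m and value of joint orange_drawer above 0.01 m).
It fails at once if the blue drawer's front is pinched: the fingers press on its lip and on its outer front plate at once (contact force between each of blue_lip, blue_face and the fingers above 1.5 N).
It fails at once if the orange drawer's front is pinched: the fingers press on its lip and on its outer front plate at once (contact force between each of orange_lip, orange_face and the fingers above 1.5 N).
It fails at once if the dish is lifted or tipped (z of blue_dish in the frame of blue_seat above 0.012 m or angle between blue_dish's own z axis and vertical above 0.3 rad).
It fails at once if a bystander is knocked over or moved more than 30 mm (distance of any of beaker, tape_roll, amber_vial, yellow_vial, bench_timer, carton, squeeze_bottle from where it was at the start of the episode above 0.03 m or angle between any of beaker, tape_roll, amber_vial, yellow_vial, bench_timer, carton, squeeze_bottle's own z axis and vertical above 0.5 rad).
It also fails if it takes over 40 s, if anything falls off the work surface, if the arm or the gripper's body presses on something with over 40 N, if the wrist force passes 120 N, or if a joint passes its speed limit or range.

### The arm

A 6-joint arm with a two-finger parallel gripper is mounted at the origin on a cart in front of the work surface, level with it; the furniture and walls round the work are solid. World frame = base frame: x ahead of the robot, y to its left, z up, the work surface at z = 0. Lengths are in m, angles in rad, forces in N, time in s.
With the tool pointing down it reaches from about 0.35 to 0.775 m from the base axis. Payload 7.3 kg.
Tool frame: the origin (TCP) lies midway between the tips of the shut fingers; the grasp point (between the pads) lies grasp_offset behind it (grasp_offset is the distance from the TCP to the grasp point, in m); z points along the fingers, y is the line along which they close (so a half turn about z gives the same grasp; the last joint's range is limited). The gripper opens to 92 mm and grips with 3 to 60 N. Pads are 19 mm wide; open, the fingers measure 130 mm over their backs; the gripper's body (75 mm by 190 mm) begins 47 mm behind the grasp point.
Start: joints at [1.007, 0.342, 1.524, -0, 1.275, -0.146], TCP at [0.213, 0.48, 0.227] pointing down, gripper open.
Joint ranges: [-2.53, 2.53], [-0.77, 2.02], [0.04, 2.7], [-1, 4.14], [0.28, 2.66], [-3.11, 3.11]. Speed limits (rad/s): [2.57, 2.57, 3.14, 3.14, 3.14, 3.14].

### API

Orientations are given as [roll, pitch, yaw] about the fixed x, y, z axes, in that order (R = Rz(yaw) Ry(pitch) Rx(roll)).
In Python, from cell import * gives the robot as it stands.
- The arm moves only by the tool step_arm, never from a script. Its argument "plan" is a list of rows, each a list of 5 numbers: the closure, from -1 (fully open) to 1 (shut), then the shift along the tool's x, y, z in m, then the turn about the tool's z in rad. In form: [[hand, x, y, z, twist], ...]. A call has 1 to 20 rows; each row is the pose to reach, as a shift and turn from the pose commanded when the call began, along the tool's axes at that moment; what a row does not reach only later rows make up. A row lasts 1/8 s, in which the tool goes at most 62.5 mm and 10.7 degrees, less where a joint would pass 70% of its speed; a pose out of reach is approached as far as the arm can. A call with a gripper value outside its range is refused whole. The fingers move at their own pace and stop on an object; "grip_force" is the grip in N (left out, the last holds). Time passes only in rows, so rows that repeat a pose let the fingers close. It gives the time, the measured TCP pose, the force, the opening and the grip force at its end, in the units of the state.
- observe(): the state, without advancing time (a new reading comes with each control period).
- read_camera(name): name is "side" or "top"; returns a dict with "img" (400x640x3 uint8, red, green, blue), "range_z" (400x640 float32, m along the optical axis (not along the pixel's ray), 0 where there is no reading), "fx", "fy", "cx", "cy" (pixels), "R" (3x3) and "t" (3): a world point X has camera coordinates R X + t. Camera axes: x right, y down, z forward; pixel columns grow to the right and rows downward; lengths in m; the calibration is good to about 2 mm. A picture is of the moment at which its call begins.
- hand_in(): hands the job in; it is judged then, once.
The state is a dict: "time": time; "qpos": joint angles; "qvel": joint speeds; "joint_efforts": joint torques, N m; "tool_pos": TCP position; "tool_rot": TCP orientation; "contact_force": force on the tool from outside, world axes, zero at the start; "torque": the same for the moment, N m; "opening": finger opening in m; "grip_force": force on a finger pad.
Only numpy, scipy, OpenCV 4.12 (cv2) and the standard library are available. Lean on these libraries where they do the work, as an engineer would, in place of code of your own. Each camera call takes 0.05 s, during which the arm holds its last target. There are 200 camera calls.

## Working session

There is one attempt and no reset: what is moved stays moved. The work goes in short steps, Python scripts to look and compute and a tool call to move; the robot and the scene stay as the last step left them, time stands still between calls to the robot, and variables do not carry over. Pictures are saved under pics/ and viewed, at most 10 in all, crops included, and the job is handed in when it is done.

Besides the shell and the picture viewer there is one more tool, called after "Emit:" as name(argument=value, ...) on one line, values as JSON. step_arm: Moves the arm, as the interface text tells. Its arguments: {"type":"object","properties":{"plan":{"type":"array","items":{"type":"array","items":{"type":"number"}}},"grip_force":{"type":"number"}},"required":["plan"]}

```bash
mkdir -p pics; python3 - <<'E'
from cell import *
import cv2
s=observe();print(s)
for n in("top","side"):
    c=read_camera(n);cv2.imwrite(f"pics/{n}0.png",c["img"][:,:,::-1]);print(n,c["fx"],c["fy"],c["cx"],c["cy"],c["R"],c["t"])
E
```

```text
{'time': 0.0, 'qpos': array([ 1.00700331e+00,  3.42762666e-01,  1.52502435e+00, -8.91719056e-06,
        1.27538790e+00, -1.46030495e-01]), 'qvel': array([ 0.0003085 ,  0.00029158,  0.0008835 , -0.00038792,  0.00046832,
       -0.00193312]), 'joint_efforts': array([ 1.69510363e-04, -4.31231868e+01, -2.44227630e+01,  7.18246470e-02,
        5.57795749e-02, -1.04715659e-04]), 'tool_pos': array([0.2127776 , 0.47950243, 0.22602167]), 'tool_rot': array([-3.14002600e+00, -2.21801114e-04,  2.72383256e+00]), 'contact_force': array([ 0.18744358, -0.09438444, -0.42280557]), 'torque': array([ 0.01654235,  0.01621982, -0.0264421 ]), 'grip_force': 0.0, 'opening': 0.09189488891671198}
top 432.8694992002571 432.8694992002571 316.30365078672367 203.8078949069197 [[ 0.00335554 -0.99997807  0.00571045]
 [-0.99798539 -0.00371054 -0.06333549]
 [ 0.06335529 -0.00548642 -0.99797596]] [-0.14310138  0.58255304  1.50618732]
side 367.182781744759 367.182781744759 318.023843274752 208.5127316428571 [[ 0.02498526 -0.99968032 -0.00387305]
 [-0.45022049 -0.00779319 -0.8928834 ]
 [ 0.89256778  0.02405265 -0.45027128]] [-0.15195801  0.29549845  0.72467205]
```

View pics/top0.png

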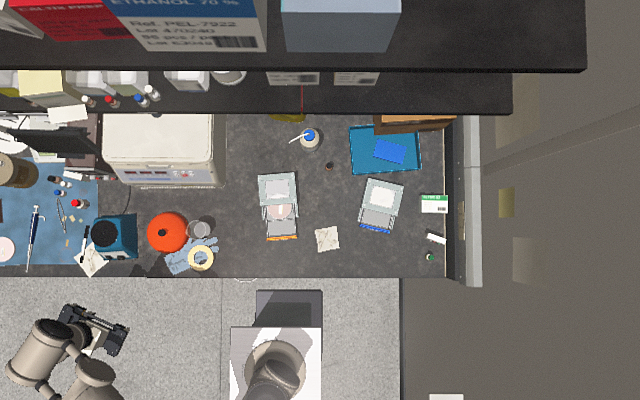

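View pics/side0.png

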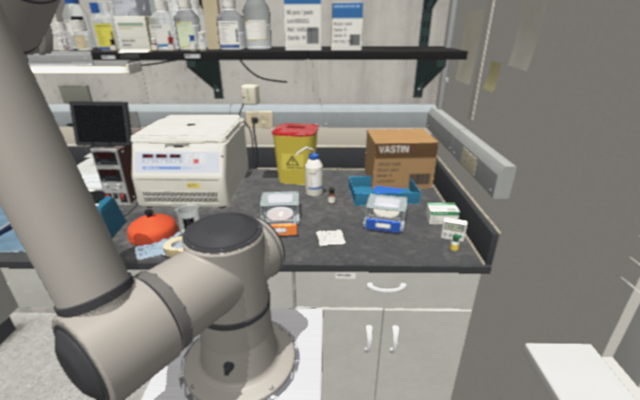

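The top view shows the orange drawer front at about (282,237) and the blue one at (375,229), each below its grey roof. The side view shows the faces at (285,229) and (385,225). The orange drawer is visibly open.

```bash
cat > h.py <<'E'
from cell import *
import cv2,numpy as np
def ray(c,uv,z):
    uv=np.atleast_2d(uv).astype(float);R=np.array(c["R"]);C=-R.T@c["t"]
    d=np.c_[(uv[:,0]-c["cx"])/c["fx"],(uv[:,1]-c["cy"])/c["fy"],np.ones(len(uv))]@R
    return C+d*((z-C[2])/d[:,2])[:,None]
def pts(c,m):
    v,u=np.nonzero(m&(c["range_z"]>0));z=c["range_z"][v,u]
    p=np.c_[(u-c["cx"])/c["fx"]*z,(v-c["cy"])/c["fy"]*z,z]
    return (p-c["t"])@np.array(c["R"])
def mask(c,col,box):
    h=cv2.cvtColor(c["img"],cv2.COLOR_RGB2HSV)
    lo,hi=dict(orange=((5,130,100),(20,255,255)),blue=((100,130,60),(125,255,255)))[col]
    m=cv2.inRange(h,lo,hi);k=np.zeros_like(m);x0,y0,x1,y1=box;k[y0:y1,x0:x1]=1
    n,l,s,_=cv2.connectedComponentsWithStats(m*k)
    return l==1+np.argmax(s[1:,4])
BOX={("top","orange"):(255,222,310,250),("top","blue"):(350,215,400,240),("side","orange"):(260,215,310,240),("side","blue"):(355,212,415,236)}
E
python3 - <<'E'
from h import *
np.set_printoptions(precision=4,suppress=True)
for n in("top","side"):
    c=read_camera(n)
    for col in("orange","blue"):
        m=mask(c,col,BOX[n,col]);p=pts(c,m);v,u=np.nonzero(m)
        r=cv2.minAreaRect(np.c_[u,v].astype(np.float32))
        print(n,col,m.sum(),u.min(),u.max(),v.min(),v.max(),r)
        print(" pct",np.percentile(p,[3,50,97],axis=0).tolist())
        # top boundary pixel per column
        us=np.unique(u); top=np.array([[a,v[u==a].min()-.5] for a in us[2:-2]]);bot=np.array([[a,v[u==a].max()+.5] for a in us[2:-2]])
        for nm,q,z in(("top.044",top,.044),("bot.044",bot,.044),("bot.010",bot,.010)):
            w=ray(c,q,z);k=np.polyfit(w[:,1],w[:,0],1);print(" ",nm,"ends",w[0,:2],w[-1,:2],"ang",np.arctan(k[0]),"mid",w.mean(0))
    # grey roof: points with z in .05-.062
    P=pts(c,np.ones(c["range_z"].shape,bool))
    s=P[(P[:,2]>.048)&(P[:,2]<.064)&(P[:,0]>.4)&(P[:,0]<.75)]
    for a,b in((-.02,.2),(-.35,-.1)):
        q=s[(s[:,1]>a)&(s[:,1]<b)]
        print(" roof",len(q),cv2.minAreaRect(q[:,:2].astype(np.float32)*1000))
cv2.imwrite("pics/zoom.png",cv2.resize(read_camera("top")["img"][160:260,240:420,::-1],None,fx=4.4,fy=4.4,interpolation=cv2.INTER_CUBIC))
E
```

```text
top orange 73 266 296 235 240 ((281.0491943359375, 237.541015625), (3.0782151222229004, 30.238937377929688), 84.80557250976562)
 pct [[0.4550579369934192, -0.07062223358401899, -0.00037443280521931024], [0.4662655378915847, -0.02313996568720529, 0.04331237150776939], [0.4733780283221208, 0.028713418317462762, 0.049306176495689455]]
  top.044 ends [0.4645 0.0252] [ 0.4751 -0.0643] ang -0.08899483105657363 mid [ 0.4699 -0.0196  0.044 ]
  bot.044 ends [0.4542 0.025 ] [ 0.4682 -0.0644] ang -0.10816756779831932 mid [ 0.4612 -0.0197  0.044 ]
  bot.010 ends [0.4535 0.0286] [ 0.4678 -0.0628] ang -0.1081675677983184 mid [ 0.4607 -0.0171  0.01  ]
top blue 90 359 389 224 233 ((374.18536376953125, 228.19662475585938), (31.03061294555664, 3.148033380508423), 12.994616508483887)
 pct [[0.4847341970813821, -0.39290209861235037, 0.001318877598590745], [0.498457546194262, -0.34462284251700726, 0.043240030226933325], [0.5120275851031801, -0.29429069176524497, 0.049700774626939045]]
  top.044 ends [ 0.5138 -0.2956] [ 0.4934 -0.3855] ang 0.23030474986599975 mid [ 0.5035 -0.3406  0.044 ]
  bot.044 ends [
[... 1163 characters left out ...]
5274082479016, 0.009720722805968718], [0.4934546247052225, -0.34472452777441975, 0.02832471633505483], [0.5061586453073702, -0.29379372555937355, 0.04388761648213316]]
  top.044 ends [ 0.5048 -0.2959] [ 0.4869 -0.3832] ang 0.19820799071581519 mid [ 0.4978 -0.34    0.044 ]
  bot.044 ends [ 0.442  -0.2899] [ 0.4201 -0.3721] ang 0.2327250043119352 mid [ 0.4324 -0.3314  0.044 ]
  bot.010 ends [ 0.5013 -0.2975] [ 0.4781 -0.3849] ang 0.23272500431193388 mid [ 0.4911 -0.3417  0.01  ]
 roof 377 ((649.6123046875, 85.36195373535156), (239.1346893310547, 121.73737335205078), 71.45740509033203)
 roof 222 ((657.7396240234375, -289.899169921875), (231.2369842529297, 110.1523666381836), 40.190486907958984)
```

View pics/zoom.png

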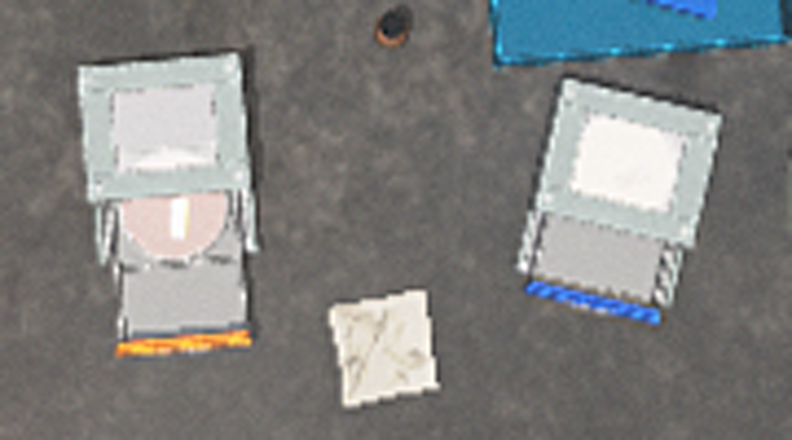

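The zoom shows both keepers clearly. The orange front strip runs from (117,350) to (251,338), with its roof front edge from (92,200) to (250,187). The blue strip runs from (528,287) to (660,317), with its roof front from (535,208) to (694,246).

```bash
cat >> h.py <<'E'
def shift(p,yaw,ref=None):
    """tool-axes shift and twist from the present pose to p, yaw (tool down)"""
    s=observe();y0=s["tool_rot"][2];d=np.array(p)-s["tool_pos"]
    tw=-(yaw-y0);tw=(tw+np.pi)%(2*np.pi)-np.pi
    return np.r_[d[0]*np.cos(y0)+d[1]*np.sin(y0),d[0]*np.sin(y0)-d[1]*np.cos(y0),-d[2],tw].round(4)
E
python3 - <<'E'
from h import *
c=read_camera("top")
for n,q,l in(("orange",[(92,200),(250,187)],[(117,350),(251,338)]),("blue",[(535,208),(694,246)],[(528,287),(660,317)])):
    f=lambda q,z:ray(c,np.array(q)/4.4+[239.6,159.6],z)
    w=f(q,.056);e=f(l,.044)
    t=w[0]-w[1];a=np.arctan2(-t[0],t[1]);ax=np.array([np.cos(a),np.sin(a)]);t2=e[0]-e[1]
    m=w.mean(0)[:2];k=m+.052*ax;le=e.mean(0)[:2]-k
    print(n,"width",np.linalg.norm(t),"yaw",a,np.arctan2(-t2[0],t2[1]),"roofmid",m,"strip width",np.linalg.norm(t2),"strip mid rel keeper",le@ax,le@[-ax[1],ax[0]],e.mean(0))
print(shift([.42,-.015,.2],3.24), c["range_z"][225:232,320:330].mean(), ray(c,[(316,276)],0))
E
```

```text
orange width 0.12367633658831595 yaw 0.08605637198130446 0.09240204708576896 roofmid [ 0.58101168 -0.01085671] strip width 0.1052763764087844 strip mid rel keeper -0.1697588047308845 -0.0001143714152507773 [ 0.46369848 -0.02109205  0.044     ]
blue width 0.1275092487001253 yaw -0.23150463954953868 -0.21999386232505178 roofmid [ 0.55608731 -0.35723599] strip width 0.10617616490585845 strip mid rel keeper -0.11224909423186664 0.0008322742753525026 [ 0.49763648 -0.34260223  0.044     ]
[-0.39   -0.3682  0.0265 -0.5161] 1.535943 [[ 0.32893868 -0.14092897  0.        ]]
```

Emit:
step_arm(plan=[[1, -0.394, -0.377, 0.026, -0.51], [1, -0.394, -0.377, 0.026, -0.51], [1, -0.394, -0.377, 0.026, -0.51], [1, -0.394, -0.377, 0.026, -0.51], [1, -0.394, -0.377, 0.026, -0.51], [1, -0.394, -0.377, 0.026, -0.51], [1, -0.394, -0.377, 0.026, -0.51], [1, -0.394, -0.377, 0.026, -0.51], [1, -0.394, -0.377, 0.026, -0.51], [1, -0.394, -0.377, 0.026, -0.51], [1, -0.394, -0.377, 0.026, -0.51], [1, -0.394, -0.377, 0.026, -0.51], [1, -0.394, -0.377, 0.026, -0.51]], grip_force=20)

```text
time: 1.92
tool_pos: [0.4199, -0.0234, 0.2009]
tool_rot: [3.142, 0.0, -3.047]
contact_force: [0.1, 0.6, -0.4]
opening: 0.0004
grip_force: 0.0
```

```bash
python3 - <<'E'
from h import *
print(observe()["tool_pos"],observe()["tool_rot"],shift([.42,-.025,.022],3.234))
E
```

```text
[ 0.41993908 -0.02335615  0.20092185] [ 3.14155263e+00  4.04226666e-04 -3.04706057e+00] [ 1.000e-04 -1.600e-03  1.789e-01  2.100e-03]
```

Emit:
step_arm(plan=[[1, 0, -0.002, 0.06, 0], [1, 0, -0.002, 0.12, 0], [1, 0, -0.002, 0.16, 0], [1, 0, -0.002, 0.179, 0], [1, 0, -0.002, 0.179, 0], [1, -0.015, -0.002, 0.179, 0], [1, -0.025, -0.002, 0.179, 0], [1, -0.035, -0.002, 0.179, 0], [1, -0.045, -0.002, 0.179, 0], [1, -0.055, -0.002, 0.179, 0], [1, -0.065, -0.002, 0.179, 0], [1, -0.075, -0.002, 0.179, 0], [1, -0.08, -0.002, 0.179, 0]])

```text
time: 3.55
tool_pos: [0.5007, -0.0191, 0.0216]
tool_rot: [3.142, 0.0, -3.049]
contact_force: [-3.1, 0.3, 1.6]
opening: 0.0001
grip_force: 1.1
```

Emit:
step_arm(plan=[[1, -0.003, 0, 0, 0], [1, -0.005, 0, 0, 0], [1, -0.006, 0, 0, 0]])

```text
time: 3.92
tool_pos: [0.5046, -0.0187, 0.0216]
tool_rot: [3.141, -0.003, -3.049]
contact_force: [-7.7, -2.5, 6.2]
opening: 0.0005
grip_force: 4.1
```

Emit:
step_arm(plan=[[1, -0.002, 0, 0, 0], [1, -0.004, 0, 0, 0], [1, -0.004, 0, 0, 0]])

```text
time: 4.3
tool_pos: [0.5046, -0.0185, 0.0213]
tool_rot: [3.14, -0.011, -3.049]
contact_force: [-18.9, -4.8, 13.2]
opening: 0.0004
grip_force: 9.6
```

Emit:
step_arm(plan=[[1, 0.02, 0, 0, 0], [1, 0.04, 0, 0, 0], [1, 0.05, 0, -0.04, 0], [1, 0.05, 0, -0.1, 0], [1, 0.05, 0, -0.13, 0], [1, 0.05, 0, -0.13, 0]])

```text
time: 5.05
tool_pos: [0.4622, -0.0233, 0.1542]
tool_rot: [-3.14, 0.007, -3.05]
contact_force: [-0.3, -1.3, 0.1]
opening: 0.0004
grip_force: 0.0
```

```bash
python3 - <<'E'
from h import *
print(observe()["tool_pos"],observe()["tool_rot"],observe()["qpos"],shift([.527,-.350,.15],np.pi-.227))
try: print(grasp_offset)
except Exception as e: print(e)
E
```

```text
[ 0.46217512 -0.0232984   0.15424119] [-3.13956377  0.00699902 -3.04951344] [-2.16356164e-01  3.03562077e-01  1.80257608e+00  2.23639435e-04
  1.02816988e+00 -1.87933939e+00] [-0.0345 -0.3313  0.0042  0.3191]
0.0188
```

Emit:
step_arm(plan=[[1, -0.034, -0.331, 0, 0.32], [1, -0.034, -0.331, 0, 0.32], [1, -0.034, -0.331, 0, 0.32], [1, -0.034, -0.331, 0, 0.32], [1, -0.034, -0.331, 0, 0.32], [1, -0.034, -0.331, 0, 0.32], [1, -0.034, -0.331, 0, 0.32], [1, -0.034, -0.331, 0, 0.32], [1, -0.034, -0.331, 0, 0.32]])

```text
time: 6.18
tool_pos: [0.5246, -0.3479, 0.1516]
tool_rot: [3.141, -0.0, 2.915]
contact_force: [0.6, 0.6, -0.0]
opening: 0.0001
grip_force: 0.0
```

```bash
python3 - <<'E'
from h import *
print(observe()["tool_pos"],observe()["tool_rot"],shift([.527,-.350,.023],np.pi-.227))
c=read_camera("top");v,u=np.nonzero(mask(c,"orange",(255,200,310,250)))
us=np.unique(u)[2:-2];w=np.array([ray(c,[(a,v[u==a].mean())],.044)[0] for a in us]).mean(0)
k=np.array([.581,-.0109]);print("orange strip from roof front (home: -.058)",(w[:2]-k)@[.996,.09])
im=c["img"][160:260,240:420,::-1];a=cv2.resize(im,None,fx=4,fy=4,interpolation=cv2.INTER_CUBIC)
cv2.imwrite("pics/z2.png",a)
E
```

```text
[ 0.5245892  -0.34792051  0.15164756] [ 3.14116171e+00 -3.12548933e-04  2.91523574e+00] [-0.0028 -0.0015  0.1286  0.0006]
orange strip from roof front (home: -.058) -0.05862603217396607
```

View pics/z2.png

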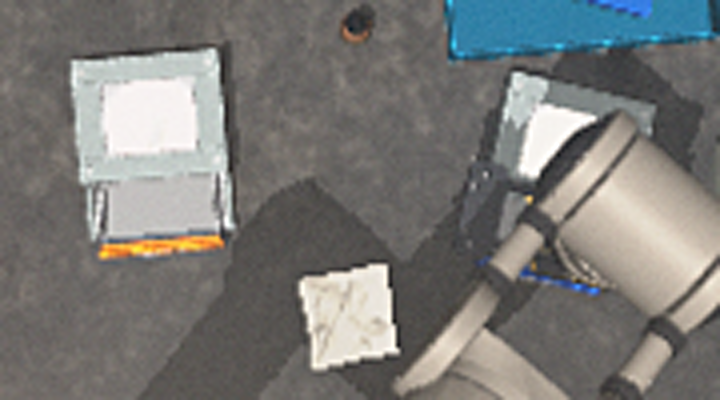

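The picture shows the orange drawer home: its front is at (160,247), and its strip sits 58.6 mm in front of the roof edge against an expected 58 mm. The gripper is above the blue pocket, so I descend next.

Emit:
step_arm(plan=[[1, -0.003, -0.001, 0.05, 0], [1, -0.003, -0.001, 0.09, 0], [1, -0.003, -0.001, 0.11, 0], [1, -0.003, -0.001, 0.12, 0], [1, -0.003, -0.001, 0.128, 0], [1, -0.003, -0.001, 0.128, 0]])

```text
time: 6.98
tool_pos: [0.5274, -0.3509, 0.024]
tool_rot: [-3.141, 0.0, 2.914]
contact_force: [0.8, 0.3, 0.4]
opening: 0.0004
grip_force: 0.0
```

Emit:
step_arm(plan=[[1, 0.008, 0, 0, 0], [1, 0.015, 0, 0, 0], [1, 0.021, 0, 0, 0], [1, 0.027, 0, 0, 0], [1, 0.033, 0, 0, 0], [1, 0.039, 0, 0, 0], [1, 0.045, 0, 0, 0], [1, 0.051, 0, 0, 0], [1, 0.057, 0, 0, 0], [1, 0.063, 0, 0, 0], [1, 0.069, 0, 0, 0], [1, 0.075, 0, 0, 0], [1, 0.081, 0, 0, 0], [1, 0.087, 0, 0, 0], [1, 0.087, 0, 0, 0]])

```text
time: 8.85
tool_pos: [0.4414, -0.3308, 0.0234]
tool_rot: [3.141, -0.002, 2.914]
contact_force: [-0.1, -0.5, 0.0]
opening: 0.0004
grip_force: 0.0
```

Emit:
step_arm(plan=[[1, 0.003, 0, 0, 0], [1, 0.006, 0, 0, 0], [1, 0.009, 0, 0, 0], [1, 0.009, 0, 0, 0]])

```text
time: 9.35
tool_pos: [0.4332, -0.3291, 0.0236]
tool_rot: [3.141, -0.001, 2.914]
contact_force: [-0.1, 0.4, 0.5]
opening: 0.0004
grip_force: 0.0
```

```bash
python3 - <<'E'
from h import *
a=read_camera("top")["img"][160:260,310:430,::-1];b=read_camera("side")["img"][180:270,330:450,::-1]
r=lambda i:cv2.resize(i,(480,int(i.shape[0]*4)),interpolation=cv2.INTER_CUBIC)
cv2.imwrite("pics/z3.png",cv2.resize(np.vstack([r(a),r(b)]),None,fx=.78,fy=.78))
print(observe()["contact_force"])
E
```

```text
[-0.03207752  0.02570168  0.27017688]
```

View pics/z3.png

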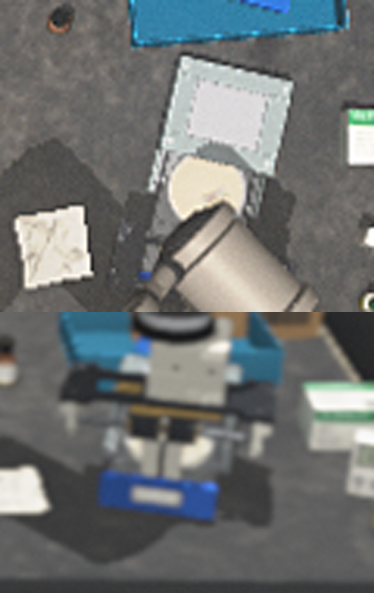

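The drawer followed the finger: the dish shows at (205,185) in the top crop, and the blue front is now ahead of the fingers in the side crop. I creep on to the stop.

Emit:
step_arm(plan=[[1, 0.003, 0, 0, 0], [1, 0.006, 0, 0, 0], [1, 0.009, 0, 0, 0]])

```text
time: 9.82
tool_pos: [0.4297, -0.3287, 0.024]
tool_rot: [-3.14, 0.011, 2.912]
contact_force: [28.9, 0.6, -17.8]
opening: 0.0004
grip_force: 13.9
```

Emit:
step_arm(plan=[[1, -0.01, 0, 0, 0], [1, -0.02, 0, 0, 0], [1, -0.02, 0, 0, 0], [1, -0.02, 0, -0.04, 0], [1, -0.02, 0, -0.1, 0], [1, -0.02, 0, -0.16, 0], [1, -0.02, 0.06, -0.18, 0], [1, -0.02, 0.12, -0.18, 0], [1, -0.02, 0.18, -0.18, 0], [1, -0.02, 0.22, -0.18, 0], [1, -0.02, 0.22, -0.18, 0], [1, -0.02, 0.22, -0.18, 0]])

```text
time: 11.32
tool_pos: [0.4937, -0.118, 0.2037]
tool_rot: [-3.141, -0.0, 2.914]
contact_force: [-1.3, 0.7, -0.4]
opening: 0.0007
grip_force: 0.0
```

```bash
python3 - <<'E'
from h import *
c=read_camera("top");v,u=np.nonzero(mask(c,"blue",(340,215,400,270)))
us=np.unique(u)[2:-2];w=np.array([ray(c,[(a,v[u==a].mean())],.044)[0] for a in us]).mean(0)
print("blue strip from roof front (full: -.143)",(w[:2]-[.5561,-.3572])@[.9743,-.225],observe()["contact_force"])
cv2.imwrite("pics/z4.png",cv2.resize(c["img"][150:290,180:460,::-1],None,fx=2.8,fy=2.8,interpolation=cv2.INTER_CUBIC))
E
```

```text
blue strip from roof front (full: -.143) -0.14415461996915138 [-0.78101347  0.23446897 -0.46386568]
```

View pics/z4.png

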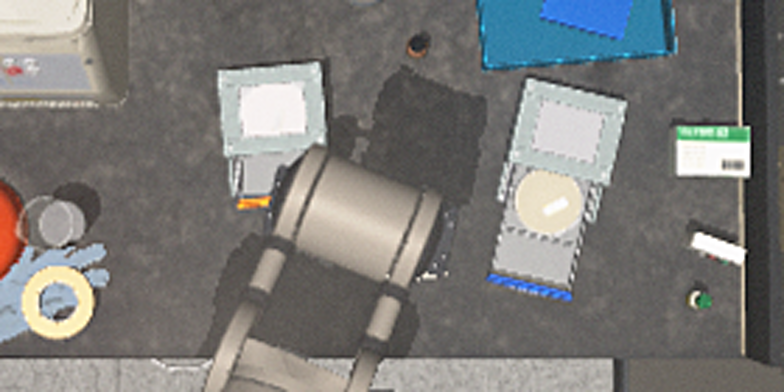

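The picture shows the blue drawer fully out: its strip at (530,287) is 144 mm ahead of the roof edge, against 143 mm expected. The dish lies in its well at (548,202), the orange drawer is home at (253,203), the bystanders stand where they were, and the arm is clear.

```bash
python3 -c "
from cell import *
print(hand_in())"
```

```text
the job is handed in; nothing more can be done
None
```

I pushed the orange drawer home, drew the blue drawer out to its stop with its dish still in the well, and handed the job in; the system returned no verdict.

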